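Line three beakers up under a drinks dispenser and hold its dial on full

ROBOT

A 6-joint arm with a two-finger parallel gripper is mounted at the origin on a cart in front of the work surface, level with it; the furniture and walls round the work are solid. World frame = base frame: x ahead of the robot, y to its left, z up, the work surface at z = 0. Lengths are in m, angles in rad, forces in N, time in s.
With the tool pointing down it reaches from about 0.35 to 0.775 m from the base axis. Payload 7.3 kg.
Tool frame: the origin (TCP) lies at the very end of the fingers, on their centre line; the grasp point (between the pads) lies 19 mm behind it; z points along the fingers, y is the line along which they close (so a half turn about z gives the same grasp; the last joint's range is limited). The gripper opens to 92 mm and grips with 3 to 60 N. Pads are 19 mm wide; open, the fingers measure 130 mm over their backs; the gripper's body (75 mm by 190 mm) begins 47 mm behind the grasp point.
Start: joints at [-1.472, 0.342, 1.524, -0, 1.275, -0.146], TCP at [0.127, -0.509, 0.227] pointing down, gripper open.
Joint ranges: [-2.53, 2.53], [-0.77, 2.02], [0.04, 2.7], [-1, 4.14], [0.28, 2.66], [-3.11, 3.11]. Speed limits (rad/s): [2.57, 2.57, 3.14, 3.14, 3.14, 3.14].

INTERFACE

Orientations are given as [roll, pitch, yaw] about the fixed x, y, z axes, in that order (R = Rz(yaw) Ry(pitch) Rx(roll)).
In Python, from cell import robot gives the robot as it stands.
- The arm moves only by the tool apply_moves, never from a script. Its argument "motion" is text: rows parted by semicolons, each of 7 numbers parted by spaces: the opening in per cent of the stroke, from 0 (shut) to 100 (fully open), then the shift along the tool's x, y, z in cm, then the turn, a rotation vector about the tool's x, y, z in rad. A call has 1 to 20 rows; each row shifts and turns the commanded pose from where the row before left it, along the tool's axes as they then stand; what a row does not reach is not made up. A row lasts 1/8 s, in which the tool goes at most 62.5 mm and 10.7 degrees, less where a joint would pass 70% of its speed; a pose out of reach is approached as far as the arm can. A call with a gripper value outside its range is refused whole. The fingers move at their own pace and stop on an object; "force" is the grip in N (left out, the last holds). Time passes only in rows, so rows that do not move let the fingers close. It gives the time, the measured TCP pose, the force, the opening and the grip force at its end, in the units of the state.
- robot.observe(): the state, without advancing time (a new reading comes with each control period).
- robot.read_camera(name): name is "side" or "top" or "wrist"; returns a dict with "img" (400x640x3 uint8, red, green, blue), "fovy" (degrees; the focal length in pixels is half the picture's height over the tangent of half this angle, whatever the lens; pixels are square), "cx", "cy" (the principal point, pixels), "R" (3x3) and "t" (3): a world point X has camera coordinates R X + t; the wrist camera has in their place "hand_eye" (4x4, takes a point from camera to tool coordinates, whose origin is the TCP and whose axes are the flange's). Camera axes: x right, y down, z forward; pixel columns grow to the right and rows downward; lengths in m; the calibration is good to about 2 mm. A picture is of the moment at which its call begins: read the wrist's pose just before it. There is no depth.
- robot.hand_in(): hands the job in; it is judged then, once.
Trained networks look in a picture, given as the dict that the camera call returned (one of the last four; its "shot" number tells which), for a name from the list of things; names that differ only in an ending like _2 or _b are one class to them, and where a whole thing is asked for, a point or a joint stands for the part that bears it (a point fixed in the world has none). Each returns a list of dicts, best first, with "score" (0 to 1); they miss things now and then, are a little off and sometimes report something else, mostly with a low value. They report only what shows in the picture. A call takes as long as a camera call.
- robot.search_frame(target, picture): "centre" ([x, y, z] in m, in world coordinates, good to about 4 mm: the middle of the surface that is visible of it).
- robot.trace(target, picture): "pixels" (400x640 bool, what is visible of it).
The state is a dict: "time": time; "qpos": joint angles; "qvel": joint speeds; "joint_efforts": joint torques, N m; "tool_pos": TCP position; "tool_rot": TCP orientation; "contact_force": force on the tool from outside, world axes, zero at the start; "torque": the same for the moment, N m; "opening": finger opening in m; "grip_force": force on a finger pad.
Only numpy, scipy, OpenCV 4.12 (cv2) and the standard library are available. Lean on these libraries where they do the work, as an engineer would, in place of code of your own. Each camera call takes 0.05 s, during which the arm holds its last target. There are 200 camera calls.

TASK

Slide the three beakers on the drinks dispenser's deck back into an even row, upright, each one centred under a spout of its own. Only then turn the dial on top clockwise past its first two clicks (one spout, two spouts) to the third click (all three spouts, three drops marked) and keep hold of it there: it springs back to off when let go, so the program finishes with the gripper still holding the dial at the third click. Leave the mug and the lemon alone.

Things in the scene. Friction and masses are not known exactly. Their poses are not given: they have to be found in the camera images.
- dispenser: white drinks dispenser, fixed, ahead to the left. Origin on the worktop under its middle spout; x to its back, y left, z up (mm). Deck x -135 to 55, y -150 to 150, top z 16, no rim. Steel spouts 15 thick, tips z 135, at x 0, y 100, 0, -100. Head over the row: front x -20, underside z 165, flat top z 215, y -150 to 150. Column from x 55 to 140, as wide
- under_left (a point): point on the deck's top straight below the left spout (dispenser y = 100 mm), marked by a round strainer; axes as the dispenser's
- under_middle (a point): the same below the middle spout (y = 0)
- under_right (a point): the same below the right spout (y = -100 mm)
- cup_blue: blue beaker, no handle, open top; 50 mm across at the foot, 54 mm at 20 mm up, 58 mm at the rim, 75 mm high, walls 3 mm, 0.09 to 0.18 kg. Starts on the deck 45 to 92 mm in front of the row, roughly ahead of one of the spouts; any beaker may go under any spout. Origin at the centre of its underside, z up
- cup_yellow: yellow beaker, the same in all else
- cup_green: green beaker, the same in all else
- dial (a joint): angle of the dial on the dispenser's top, rad, growing clockwise seen from above. 0 = off (red mark); clicks at 0.45 (one spout), 0.90 (two) and 1.35 (all three); end stop at 1.40. A spring drives it back to off from everywhere, with 0.07 N m at off growing to 0.2 N m at the third click; the ridges between the clicks add or take off up to 0.06 N m
- dial_grip (a point): point on the dial's upright axis (dispenser x 30 mm, y 0) at mid-height of its grip bar, 236.5 mm above the worktop; turns with the dial: x along the bar to its white pointer, z up. Bar black, 52 x 16 mm, upright sides from 13 mm below to 13 mm above this point, on a skirt 60 mm across. At off the pointer stands 0.66 rad anticlockwise of the dispenser's x axis
- mug: white mug with dots, 90 mm wide, 130 mm over the handle, 105 mm high; leave it alone. Origin at the centre of its underside
- lemon: lemon, 71 x 53 x 51 mm; leave it alone. Origin at the centre of its underside

How it is judged:
By the outcome, as a careful person would: the job done as asked, in the order asked, and still so for the second after the job is handed in, while the arm keeps its last pose, push and grip.
It also fails if it takes over 72 s, if anything falls off the work surface, if the arm or the gripper's body presses on something with over 40 N, if the wrist force passes 120 N, or if a joint passes its speed limit or range.

## Working session

There is one attempt and no reset: what is moved stays moved. The work goes in short steps, Python scripts to look and compute and a tool call to move; the robot and the scene stay as the last step left them, time stands still between calls to the robot, and variables do not carry over. Pictures are saved under pics/ and viewed, at most 13 in all, crops included, and the job is handed in when it is done.

Besides the shell and the picture viewer there is one more tool, called after "Call:" as a command line: name --argument value ..., lists and objects as JSON in quotes. apply_moves: Moves the arm, as the interface text tells. Its arguments: {"type":"object","properties":{"motion":{"type":"string"},"force":{"type":"number"}},"required":["motion"]}

```bash
mkdir -p pics; ls
python3 - <<'E'
from cell import robot
import cv2,numpy as np
print(robot.observe())
ims=[]
for c in ["side","top"]:
    p=robot.read_camera(c); ims.append(p["img"])
    print(c,p["fovy"],p["cx"],p["cy"],np.round(p["R"],3).tolist(),np.round(p["t"],3).tolist())
    for n in ["cup_blue","cup_yellow","cup_green","dial","dispenser","mug","lemon"]:
        print(n,[(np.round(d["centre"],3).tolist(),round(d["score"],2)) for d in robot.search_frame(n,p)[:2]])
    cv2.imwrite(f"pics/{c}0.png",p["img"][:,:,::-1])
E
```

```text
pics
{'time': 0.0, 'qpos': array([-1.47201902e+00,  3.42729774e-01,  1.52502721e+00,  7.15987710e-06,
        1.27538139e+00, -1.46003739e-01]), 'qvel': array([ 0.00016844, -0.00090749, -0.00082933,  0.00033011, -0.00211227,
       -0.00018035]), 'joint_efforts': array([ 1.97524344e-06, -4.31246388e+01, -2.44217277e+01,  7.18209660e-02,
        5.60831744e-02, -1.36314752e-04]), 'tool_pos': array([ 0.12721185, -0.50893557,  0.22603774]), 'tool_rot': array([-3.14006437e+00, -2.31653781e-04,  2.44778779e-01]), 'contact_force': array([-0.05244665,  0.04854437, -0.27080133]), 'torque': array([-0.0514168 ,  0.0185499 , -0.02308776]), 'grip_force': 0.0, 'opening': 0.09184154826883793}
side 42.130879801702186 318.0661447202995 195.73513878900735 [[0.974, -0.228, -0.001], [-0.147, -0.622, -0.769], [0.175, 0.749, -0.639]] [-0.5, 0.286, 0.976]
cup_blue [([0.594, 0.16, 0.07], 0.86)]
cup_yellow [([0.437, 0.272, 0.068], 0.85)]
cup_green [([0.503, 0.203, 0.067], 0.87)]
dial [([0.567, 0.286, 0.224], 0.71)]
dispenser [([0.568, 0.267, 0.102], 0.61)]
mug [([0.537, -0.084, 0.07], 0.57)]
lemon [([0.635, -0.073, 0.038], 0.73)]
top 54.223827005461544 324.91689854992956 197.91567199441423 [[0.284, -0.959, -0.008], [-0.888, -0.26, -0.379], [0.361, 0.115, -0.925]] [-0.031, 0.58, 0.837]
cup_blue [([0.605, 0.176, 0.063], 0.86)]
cup_yellow [([0.446, 0.305, 0.059], 0.64)]
cup_green [([0.509, 0.221, 0.056], 0.86)]
dial [([0.565, 0.292, 0.228], 0.89)]
dispenser [([0.553, 0.283, 0.212], 0.82)]
mug [([0.558, -0.099, 0.065], 0.91), ([0.564, 0.29, 0.225], 0.16)]
lemon [([0.632, -0.057, 0.043], 0.87)]
```

View pics/side0.png

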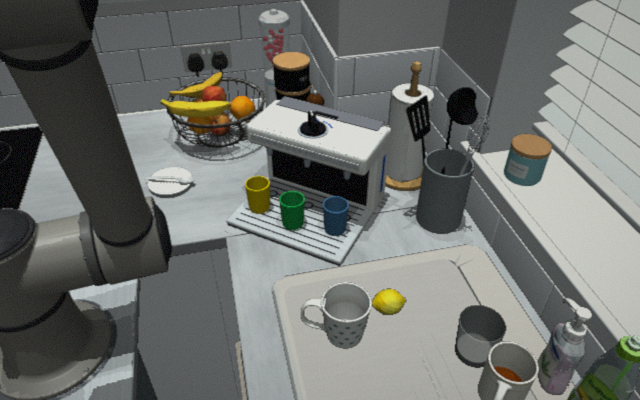

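View pics/top0.png

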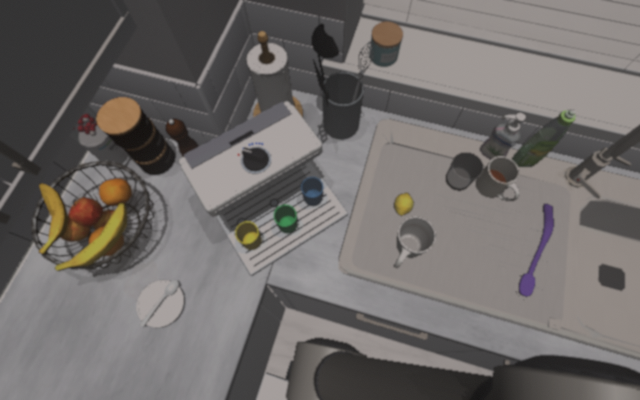

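The side view shows the beakers at about (258,195), (292,210) and (335,216), with the dial at (313,128). In the top view the deck's front corners are near (246,268) and (346,213). Next I fit silhouettes for the dispenser and cup poses.

```bash
cat > h.py <<'E'
from cell import robot
import cv2,numpy as np
from scipy.optimize import minimize, least_squares
def proj(p,X):
    c=np.asarray(X)@np.asarray(p["R"]).T+np.asarray(p["t"]); f=200/np.tan(np.radians(p["fovy"])/2)
    return c[:,:2]/c[:,2:]*f+[p["cx"],p["cy"]]
def hull(m,p,X,S=4):
    h=cv2.convexHull((proj(p,X)*16).round().astype(np.int32)); cv2.fillConvexPoly(m,h,1,cv2.LINE_8,4)
def box(x,y,z): return np.array([[a,b,c] for a in x for b in y for c in z])/1000
PARTS=[box((-135,55),(-150,150),(0,16)),box((-20,140),(-150,150),(165,215)),box((55,140),(-150,150),(0,215))]
a=np.linspace(0,2*np.pi,40)
def ring(r,z): return np.c_[r*np.cos(a),r*np.sin(a),0*a+z]
CUP=[np.r_[ring(.025,0),ring(.027,.02),ring(.029,.075)]]
def rot(X,q): c,s=np.cos(q[2]),np.sin(q[2]); return X@np.array([[c,s,0],[-s,c,0],[0,0,1]])+[q[0],q[1],q[3] if len(q)>3 else 0]
def fit(parts,views,q0,z=0,step=.01):
    def cost(q):
        s=0
        for p,mk in views:
            m=np.zeros((400,640),np.uint8)
            qq=[q[0],q[1],q[2] if len(q)>2 else 0,z]
            for P in parts: hull(m,p,rot(P,qq))
            m=m>0; s+=1-(m&mk).sum()/max(1,(m|mk).sum())
        return s
    n=len(q0); d=np.array([step,step,.08])[:n]
    r=None;x=np.array(q0,float)
    for k in range(3):
        r=minimize(cost,x,method="Nelder-Mead",options=dict(initial_simplex=np.r_[[x],x+np.diag(d)/(1+k)],xatol=1e-4,fatol=1e-5)); x=r.x
    return r.x,r.fun
def mask(n,p):
    t=robot.trace(n,p); return t[0]["pixels"] if t else np.zeros((400,640),bool)
CUPS=["cup_blue","cup_yellow","cup_green"]
def rel(q,X):
    c,s=np.cos(q[2]),np.sin(q[2]); d=np.asarray(X)[:2]-q[:2]; return np.array([c*d[0]+s*d[1],-s*d[0]+c*d[1]])
E
python3 - <<'E'
from h import *
ps=[robot.read_camera(c) for c in ("side","top")]
M={n:[mask(n,p) for p in ps] for n in CUPS+["dispenser","dial"]}
dv=[(p,np.any([M[n][i] for n in M],axis=0)) for i,p in enumerate(ps)]
# clicked corners for a first pose
L=np.array([[-135,150,16],[-135,-150,16],[-20,150,215],[-20,-150,215]])/1000
px=[np.array([[229,220],[341,257],[249,132],[377,157]]),np.array([[246,268],[346,213],[207,211],[321,150]])]
r=least_squares(lambda q:np.concatenate([(proj(p,rot(L,q))-x).ravel() for p,x in zip(ps,px)]),[.56,.25,.8],loss="soft_l1")
print("click",r.x.round(4),r.fun.round(1))
q,f=fit(PARTS,dv,r.x); print("fit",q.round(4),f)
for i in range(2): print("single",fit(PARTS,dv[i:i+1],q))
for n in CUPS:
    x0=robot.search_frame(n,ps[0])[0]["centre"][:2]
    c,f=fit(CUP,list(zip(ps,M[n])),x0,z=.016); print(n,c.round(4),f,"rel",rel(q,c).round(4),[fit(CUP,[(p,m)],c,z=.016)[0].round(4).tolist() for p,m in zip(ps,M[n])])
im=[]
for i,p in enumerate(ps):
    v=np.ascontiguousarray(p["img"][:,:,::-1])
    for P in PARTS:
        u=proj(p,rot(P,q)); 
        for A in range(8):
            for b in (1,2,4):
                if A<A^b: cv2.line(v,*[tuple(int(t) for t in u[k].round()) for k in (A,A^b)],(0,0,255),1)
    im.append(cv2.resize(v[80:280,180:420],None,fx=1.66,fy=2.0) if 0 else cv2.resize(v[80:280,170:420],None,fx=1.6*2,fy=1.6*2)[:,:800])
cv2.imwrite("pics/fit.png",cv2.resize(np.hstack(im),(800,320)))
E
```

```text
click [0.5606 0.2803 0.855 ] [ -0.9  -3.7   0.5   2.3  -1.3 -10.3  -8.7   0.3   1.6   2.5   0.7  -2.7
  -2.6  -4.7   1.7  -9.6]
fit [0.5529 0.2781 0.8671] 0.10425615777820108
single (array([0.55197404, 0.27933576, 0.87746873]), np.float64(0.05250808217749503))
single (array([0.55289158, 0.27816934, 0.86797838]), np.float64(0.048173821867536604))
cup_blue [0.5953 0.1775] 0.1291954756586179 rel [-0.0492 -0.0974] [[0.5954, 0.178], [0.5955, 0.18]]
cup_yellow [0.4368 0.2956] 0.2042426087839111 rel [-0.0618  0.0999] [[0.4382, 0.2951], [0.4361, 0.2954]]
cup_green [0.5042 0.2216] 0.1968306212749933 rel [-0.0746  0.0007] [[0.5039, 0.2181], [0.5031, 0.221]]
```

View pics/fit.png

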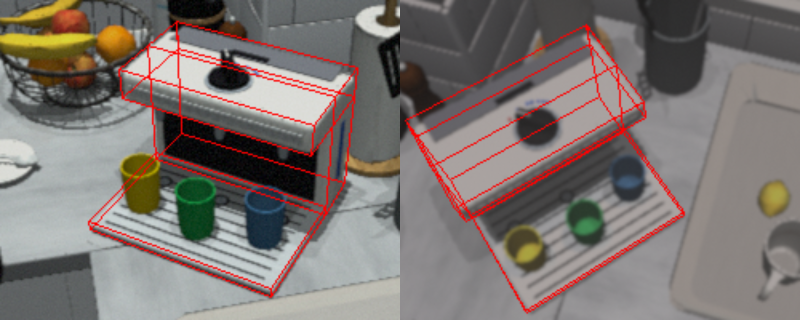

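```bash
cat >> h.py <<'E'
from scipy.spatial.transform import Rotation as Ro
Q=np.array([.5529,.2781,.867])
def D(x,y,z): return rot(np.array([[x,y,z]])/1000,Q)[0]
def to(P,yaw=None,tilt=0):
    s=robot.observe(); R0=Ro.from_euler("xyz",s["tool_rot"]); d=R0.inv().apply(P-s["tool_pos"])*100
    print("t",round(s["time"],2),"pos",s["tool_pos"].round(4),"rpy",s["tool_rot"].round(3),"shift cm (now axes)",d.round(2))
    if yaw is not None:
        R1=Ro.from_euler("xyz",[np.pi,0,yaw])*Ro.from_rotvec([0,tilt,0])
        print(" rotvec",(R0.inv()*R1).as_rotvec().round(3),"shift cm (new axes)",(R1.inv().apply(P-s["tool_pos"])*100).round(2))
E
python3 - <<'E'
from h import *
print(np.round(robot.read_camera("wrist")["hand_eye"],3).tolist())
to(np.array([.45,-.2,.25]),.867)
to(D(-140,0,150),.867)
E
```

```text
[[0.001, -0.964, -0.265, 0.071], [1.0, 0.001, 0.0, -0.001], [0.0, -0.265, 0.964, -0.158], [0.0, 0.0, 0.0, 1.0]]
t 1.6 pos [ 0.1273 -0.5094  0.2267] rpy [3.141 0.    0.245] shift cm (now axes) [ 38.81 -22.19  -2.33]
 rotvec [ 0.     0.    -0.622] shift cm (new axes) [44.47  4.59 -2.33]
t 1.6 pos [ 0.1273 -0.5094  0.2267] rpy [3.141 0.    0.245] shift cm (now axes) [ 49.01 -57.92   7.67]
 rotvec [ 0.     0.    -0.622] shift cm (new axes) [ 73.58 -18.51   7.67]
```

Call:
apply_moves --motion "37 4.8 -2.7 -0.3 0 0 0;37 4.8 -2.8 -0.3 0 0 0;37 4.8 -2.8 -0.3 0 0 0;37 4.8 -2.8 -0.3 0 0 0;37 4.8 -2.8 -0.3 0 0 0;37 4.8 -2.8 -0.3 0 0 0;37 4.8 -2.8 -0.3 0 0 0;37 4.8 -2.8 -0.3 0 0 0;37 1.2 -4.4 0 0 0 0;37 1.2 -4.4 0 0 0 0;37 1.2 -4.4 0 0 0 0;37 1.2 -4.4 0 0 0 0;37 1.2 -4.4 0 0 0 0;37 1.2 -4.4 0 0 0 0;37 1.2 -4.4 0 0 0 0;37 1.2 -4.4 0 0 0 0;37 0 0 0 0 0 0"

```text
time: 3.72
tool_pos: [0.4533, 0.1673, 0.2506]
tool_rot: [-3.141, -0.0, 0.249]
contact_force: [0.7, 1.0, -0.0]
opening: 0.0338
grip_force: 0.0
```

Call:
apply_moves --motion "37 0 0 0 0 0 -0.18;37 0 0 0 0 0 -0.18;37 0 0 0 0 0 -0.18;37 0 0 0 0 0 -0.18;37 0 0 0 0 0 -0.18;37 0 0 0 0 0 -0.18;37 0 0 0 0 0 -0.18;37 0 0 0 0 0 -0.18;37 0 0 0 0 0 -0.18;37 0 0 0 0 0 -0.18;37 0 0 0 0 0 -0.18;37 0 0 0 0 0 -0.18;37 0 0 0 0 0 -0.18;37 0 0 0 0 0 -0.18;37 0 0 0 0 0 -0.18;37 0 0 0 0 0 -0.18;37 0 0 0 0 0 -0.18;37 0 0 0 0 0 -0.18;37 0 0 0 0 0 -0.18;37 0 0 0 0 0 -0.18"

```text
time: 6.22
tool_pos: [0.4537, 0.1637, 0.2507]
tool_rot: [-3.141, -0.0, -2.433]
contact_force: [-0.3, 0.1, 0.9]
opening: 0.034
grip_force: 0.0
```

Run:
```python
from h import *
print(robot.observe()["qpos"].round(3))
to(D(-145,0,130),4.008,-.35)
```

```text
[ 0.188  0.244  1.594 -0.     1.303 -2.091]
t 6.22 pos [0.4537 0.1637 0.2507] rpy [-3.141 -0.    -2.433] shift cm (now axes) [-0.66 -0.06 12.07]
 rotvec [-0.028 -0.35  -0.157] shift cm (new axes) [ 3.54 -0.16 11.56]
```

Call:
apply_moves --motion "37 0 0 0 0 0 -0.157;37 0 0 0 0 -0.175 0;37 0 0 0 0 -0.175 0;37 1.2 0 3.8 0 0 0;37 1.2 0 3.8 0 0 0;37 1.2 0 3.9 0 0 0;37 0 0 0 0 0 0;37 0 0 0 0 0 0"

```text
time: 7.22
tool_pos: [0.4582, 0.1687, 0.1316]
tool_rot: [-3.14, 0.351, -2.281]
contact_force: [-0.1, 0.4, 1.4]
opening: 0.0339
grip_force: 0.0
```

Run:
```python
from h import *
print(robot.observe()["qpos"].round(3))
to(D(-145,0,46),4.008,-.35)
to(D(-115,0,46),4.008,-.35)
```

```text
[ 0.025  0.26   2.018  0.423  0.666 -2.715]
t 7.22 pos [0.4582 0.1687 0.1316] rpy [-3.14   0.351 -2.281] shift cm (now axes) [ 2.97 -0.13  8.03]
 rotvec [-0.004  0.001 -0.006] shift cm (new axes) [ 2.96 -0.14  8.03]
t 7.22 pos [0.4582 0.1687 0.1316] rpy [-3.14   0.351 -2.281] shift cm (now axes) [ 0.15 -0.11  9.06]
 rotvec [-0.004  0.001 -0.006] shift cm (new axes) [ 0.14 -0.14  9.06]
```

Call:
apply_moves --motion "37 1 -0.05 2.7 0 0 0;37 1 -0.05 2.7 0 0 0;37 1 -0.04 2.6 0 0 -0.006;37 0 0 0 0 0 0;37 -1.88 0 0.684 0 0 0;37 -0.94 0 0.342 0 0 0;37 -0.94 0 0.342 0 0 0;37 -0.94 0 0.342 0 0 0;37 -0.47 0 0.171 0 0 0;37 -0.47 0 0.171 0 0 0;37 -0.47 0 0.171 0 0 0;37 -0.47 0 0.171 0 0 0;37 0 0 0 0 0 0;37 0 0 0 0 0 0"

```text
time: 8.98
tool_pos: [0.5032, 0.2209, 0.0449]
tool_rot: [-3.139, 0.35, -2.275]
contact_force: [0.2, -0.2, 0.4]
opening: 0.0339
grip_force: 0.0
```

```bash
cat >> h.py <<'E'
def inD(P): return np.r_[rel(Q,P)*1000,P[2]*1000].round(1)
def cups(save=None,names=CUPS):
    ps=[robot.read_camera(c) for c in ("side","top")]
    for n in names:
        mm=[mask(n,p) for p in ps]; v=[(p,m) for p,m in zip(ps,mm) if m.sum()>60]
        x0=D(-40,{"cup_blue":-100,"cup_yellow":100,"cup_green":0}[n],16)[:2]
        for p,m in v:
            c,f=fit(CUP,[(p,m)],x0,z=.016,step=.03); print(n,m.sum(),inD(np.r_[c,.016])[:2],round(f,2))
    if save: cv2.imwrite(save,cv2.resize(ps[0]["img"][110:280,210:410,::-1],None,fx=3,fy=3))
E
python3 - <<'E'
from h import *
s=robot.observe();print(s["qpos"].round(3),inD(s["tool_pos"]),s["contact_force"].round(1))
cups("pics/a.png")
E
```

```text
[ 0.141  0.501  1.956  0.52   0.472 -2.737] [-75.7   0.9  44.9] [ 0.2 -0.2  0.4]
cup_blue 860 [-48.3 -97.2] 0.09
cup_blue 236 [ -37.4 -105.2] 0.6
cup_yellow 228 [-62.4 101.1] 0.74
cup_green 10696 [151.3 123.2] 0.94
```

View pics/a.png

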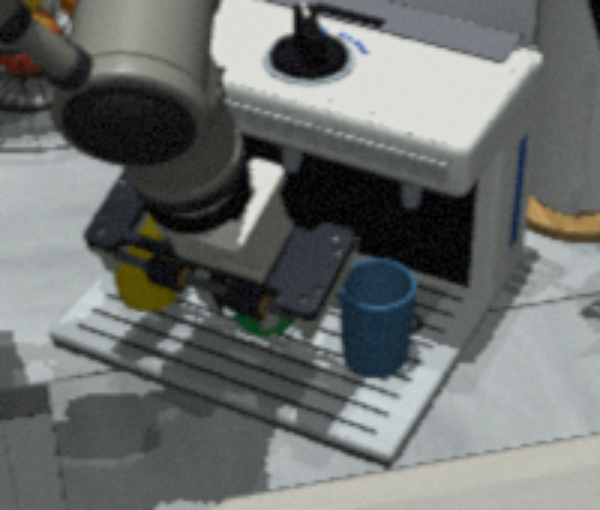

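The arm is at dispenser x -76 pushing green, and blue at (375,315) is untouched. I continue the push.

Call:
apply_moves --motion "37 -0.47 0 0.171 0 0 0;37 -0.47 0 0.171 0 0 0;37 -0.47 0 0.171 0 0 0;37 -0.47 0 0.171 0 0 0;37 -0.47 0 0.171 0 0 0;37 -0.47 0 0.171 0 0 0;37 -0.47 0 0.171 0 0 0;37 -0.28 0 0.102 0 0 0;37 0 0 0 0 0 0;37 0 0 0 0 0 0"

```text
time: 10.62
tool_pos: [0.5279, 0.2499, 0.045]
tool_rot: [-3.139, 0.35, -2.275]
contact_force: [-1.1, 0.0, -0.4]
opening: 0.0338
grip_force: 0.0
```

Run:
```python
from h import *
s=robot.observe();print(s["qpos"].round(3),inD(s["tool_pos"]),s["contact_force"].round(1))
```

```text
[ 0.193  0.541  1.867  0.459  0.499 -2.623] [-37.7   0.8  45. ] [-1.1  0.  -0.4]
```

Call:
apply_moves --motion "37 0.94 0 -0.342 0 0 0;37 1.88 0 -0.684 0 0 0;37 2.5 0 -1.1 0 0 0;37 2.5 0 -1.1 0 0 0;37 2.5 0 -1.1 0 0 0;37 1 0 -4 0 0 0;37 1 0 -4 0 0 0;37 0 0 0 0 0 0;37 0 0 0 0 0 0"

```text
time: 11.75
tool_pos: [0.4252, 0.1295, 0.1183]
tool_rot: [-3.139, 0.35, -2.276]
contact_force: [-0.3, 0.0, 0.4]
opening: 0.0341
grip_force: 0.0
```

Run:
```python
from h import *
s=robot.observe();print(inD(s["tool_pos"]))
cups("pics/b.png")
p=robot.read_camera("wrist"); cv2.imwrite("pics/bw.png",p["img"][:,:,::-1])
```

```text
[-195.9    1.2  118.3]
cup_blue 896 [-46.9 -98. ] 0.05
cup_blue 545 [-47.4 -96.2] 0.07
cup_yellow 535 [-63.2 100.6] 0.15
cup_green 726 [-7.3  1.3] 0.16
cup_green 506 [-5.3  1.9] 0.16
```

View pics/b.png

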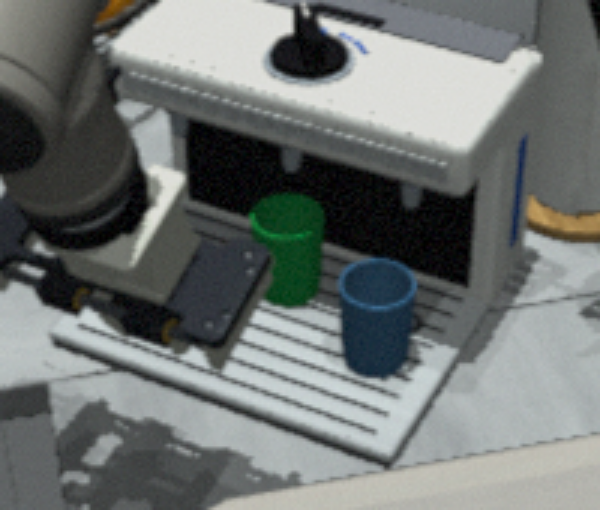

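Green is upright at about (-6, 1.5) mm, so the TCP-to-cup offset is about 31.5 mm. Blue is next.

Call:
apply_moves --motion "37 0 -3.4 0 0 0 0;37 0 -3.4 0 0 0 0;37 0 -3.3 0 0 0 0;37 -1.4 0 2.4 0 0 0;37 -1.4 0 2.4 0 0 0;37 -1.4 0 2.4 0 0 0;37 -1.4 0 2.5 0 0 0;37 0 0 0 0 0 0;37 0 0 0 0 0 0"

```text
time: 13.32
tool_pos: [0.5577, 0.1292, 0.047]
tool_rot: [-3.139, 0.35, -2.275]
contact_force: [0.5, -0.3, 0.3]
opening: 0.034
grip_force: 0.0
```

Run:
```python
from h import *
s=robot.observe();print(s["qpos"].round(3),inD(s["tool_pos"]),s["contact_force"].round(1))
to(D(-90,-100,46),4.008,-.35)
```

```text
[-0.061  0.54   1.859  0.515  0.588 -2.908] [-110.4 -100.    47. ] [ 0.5 -0.3  0.3]
t 13.32 pos [0.5577 0.1292 0.047 ] rpy [-3.139  0.35  -2.275] shift cm (now axes) [-1.88  0.    0.8 ]
 rotvec [-0.002 -0.     0.   ] shift cm (new axes) [-1.88  0.    0.8 ]
```

Call:
apply_moves --motion "37 -1.88 0 0.7 0 0 0;37 -0.94 0 0.342 0 0 0;37 -0.47 0 0.171 0 0 0;37 -0.47 0 0.171 0 0 0;37 -0.47 0 0.171 0 0 0;37 -0.47 0 0.171 0 0 0;37 -0.47 0 0.171 0 0 0;37 -0.47 0 0.171 0 0 0;37 -0.47 0 0.171 0 0 0;37 -0.47 0 0.171 0 0 0;37 -0.47 0 0.171 0 0 0;37 -0.28 0 0.102 0 0 0;37 -0.1 0 0.036 0 0 0;37 0 0 0 0 0 0"

```text
time: 15.08
tool_pos: [0.6093, 0.1898, 0.0467]
tool_rot: [-3.139, 0.35, -2.275]
contact_force: [0.2, 0.3, -0.1]
opening: 0.0338
grip_force: 0.1
```

Run:
```python
from h import *
s=robot.observe();print(s["qpos"].round(3),inD(s["tool_pos"]),s["contact_force"].round(1))
```

```text
[ 0.057  0.619  1.689  0.432  0.63  -2.706] [ -30.9 -100.1   46.7] [ 0.2  0.3 -0.1]
```

Call:
apply_moves --motion "37 0.94 0 -0.342 0 0 0;37 1.88 0 -0.684 0 0 0;37 2.82 0 -1.026 0 0 0;37 2.82 0 -1.026 0 0 0;37 2.82 0 -1.026 0 0 0;37 0 3.3 0 0 0 0;37 0 3.4 0 0 0 0;37 0 3.3 0 0 0 0;37 -2.82 0 1.026 0 0 0;37 -2.82 0 1.026 0 0 0;37 -1.88 0 0.684 0 0 0;37 0 0 0 0 0 0"

```text
time: 16.58
tool_pos: [0.5074, 0.2244, 0.0466]
tool_rot: [-3.139, 0.351, -2.274]
contact_force: [-0.1, -0.2, -0.2]
opening: 0.0342
grip_force: 0.0
```

Run:
```python
from h import *
s=robot.observe();print(s["qpos"].round(3),inD(s["tool_pos"]),s["contact_force"].round(1))
to(D(-31,0,46),4.008,-.35)
```

```text
[ 0.147  0.503  1.941  0.508  0.48  -2.719] [-70.4  -0.1  46.6] [-0.1 -0.2 -0.2]
t 16.57 pos [0.5074 0.2244 0.0466] rpy [-3.139  0.351 -2.274] shift cm (now axes) [-3.68  0.01  1.41]
 rotvec [-0.002  0.001  0.002] shift cm (new axes) [-3.68  0.01  1.41]
```

Call:
apply_moves --motion "37 -1.88 0 0.7 0 0 0;37 -0.47 0 0.171 0 0 0;37 -0.47 0 0.171 0 0 0;37 -0.47 0 0.171 0 0 0;37 -0.37 0 0.15 0 0 0;37 0 0 0 0 0 0;37 0.94 0 -0.342 0 0 0;37 1.88 0 -0.684 0 0 0;37 2.82 0 -1.026 0 0 0;37 2.82 0 -1.026 0 0 0;37 2.82 0 -1.026 0 0 0;37 0 3.3 0 0 0 0;37 0 3.4 0 0 0 0;37 0 3.3 0 0 0 0;37 -1.88 0 0.684 0 0 0;37 0 0 0 0 0 0"

```text
time: 18.58
tool_pos: [0.3919, 0.2428, 0.0463]
tool_rot: [-3.138, 0.351, -2.273]
contact_force: [-0.4, 0.3, 0.1]
opening: 0.034
grip_force: 0.0
```

Run:
```python
from h import *
s=robot.observe();print(s["qpos"].round(3),inD(s["tool_pos"]),s["contact_force"].round(1))
to(D(-31,100,46),4.008,-.35)
```

```text
[ 0.248  0.384  2.204  0.659  0.328 -2.794] [-131.1   99.9   46.3] [-0.4  0.3  0.1]
t 18.57 pos [0.3919 0.2428 0.0463] rpy [-3.138  0.351 -2.273] shift cm (now axes) [-9.39  0.01  3.47]
 rotvec [-0.003  0.001  0.002] shift cm (new axes) [-9.4   0.01  3.46]
```

Call:
apply_moves --motion "37 -1.88 0 0.684 0 0 0;37 -0.94 0 0.342 0 0 0;37 -0.47 0 0.171 0 0 0;37 -0.47 0 0.171 0 0 0;37 -0.47 0 0.171 0 0 0;37 -0.47 0 0.171 0 0 0;37 -0.47 0 0.171 0 0 0;37 -0.47 0 0.171 0 0 0;37 -0.47 0 0.171 0 0 0;37 -0.47 0 0.171 0 0 0;37 -0.47 0 0.171 0 0 0;37 -0.47 0 0.171 0 0 0;37 -0.47 0 0.171 0 0 0;37 -0.47 0 0.171 0 0 0;37 -0.47 0 0.171 0 0 0;37 -0.47 0 0.171 0 0 0;37 0 0 0 0 0 0;37 0 0 0 0 0 0"

```text
time: 20.82
tool_pos: [0.4564, 0.3186, 0.046]
tool_rot: [-3.139, 0.35, -2.275]
contact_force: [-0.4, -0.1, 0.8]
opening: 0.0338
grip_force: 0.0
```

Run:
```python
from h import *
s=robot.observe();print(s["qpos"].round(3),inD(s["tool_pos"]),s["contact_force"].round(1))
```

```text
[ 0.38   0.496  1.96   0.415  0.403 -2.417] [-31.6  99.8  46. ] [-0.4 -0.1  0.8]
```

Call:
apply_moves --motion "37 0.94 0 -0.342 0 0 0;37 1.88 0 -0.684 0 0 0;37 2.82 0 -1.026 0 0 0;37 2.82 0 -1.026 0 0 0;37 1.88 0 -0.684 0 0 0;37 1.5 0 -5.5 0 0 0;37 1.5 -1 -5.5 0 0 0;37 1.5 -2 -5 0 0 0;37 0 -4 -3 0 0 0;37 0 -4 0 0 0 0;37 0 0 0 0 0 0;37 0 0 0 0 0 0"

```text
time: 22.32
tool_pos: [0.3977, 0.0823, 0.2086]
tool_rot: [-3.141, 0.349, -2.276]
contact_force: [-0.4, -0.4, -0.7]
opening: 0.0342
grip_force: 0.0
```

Run:
```python
from h import *
s=robot.observe();print(s["time"],inD(s["tool_pos"]))
cups("pics/c.png")
p=robot.read_camera("wrist"); cv2.imwrite("pics/cw.png",p["img"][:,:,::-1])
```

```text
22.325 [-249.7   -8.4  208.6]
cup_blue 851 [   1.1 -100.6] 0.05
cup_blue 498 [  0.4 -99.3] 0.15
cup_yellow 81 [ 93.9 158.8] 0.89
cup_yellow 539 [ -3.6 102.5] 0.16
cup_green 776 [ 0.4 -0.9] 0.09
cup_green 530 [-5.2  2.7] 0.13
```

View pics/c.png

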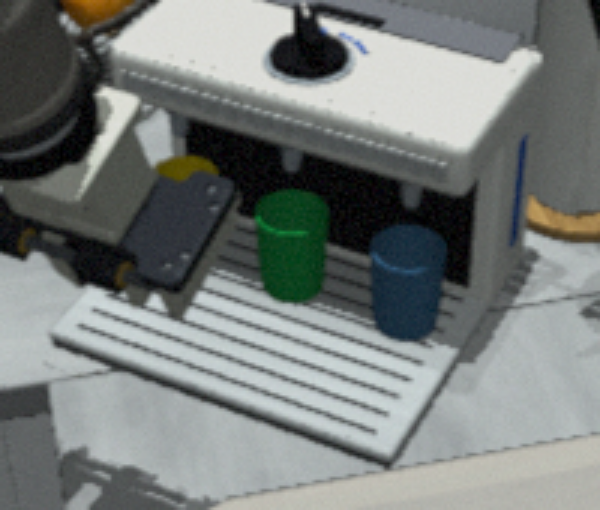

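View pics/cw.png

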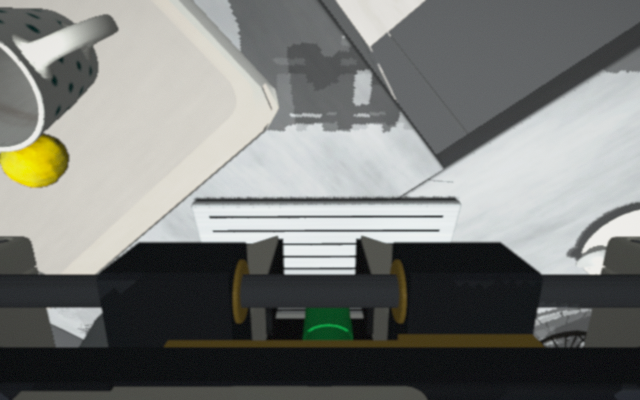

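Green and blue stand upright under their spouts at (292,245) and (408,285). Yellow is hidden behind the gripper. I raise and untilt the arm, then check again.

Call:
apply_moves --motion "50 0 0 -4 0 0.175 0;50 0 0 -4 0 0.175 0;50 0 -2 -3 0 0 -0.165;50 0 0 0 0 0 -0.165;50 0 0 0 0 0 -0.165;50 0 0 0 0 0 -0.165;50 0 0 0 0 0 0;50 0 0 0 0 0 0"

```text
time: 23.78
tool_pos: [0.4008, 0.0639, 0.3161]
tool_rot: [-3.14, -0.012, -1.627]
contact_force: [-0.1, -0.6, -0.7]
opening: 0.046
grip_force: 0.0
```

Run:
```python
from h import *
s=robot.observe();print(s["time"],inD(s["tool_pos"]),s["qpos"].round(3))
cups("pics/d.png")
p=robot.read_camera("side")
print(proj(p,[D(0,y,135) for y in (100,0,-100)]).round(1).tolist(), proj(p,[D(0,y,16) for y in (100,0,-100)]).round(1).tolist())
v=[(q,mask("dial",q)) for q in (p,robot.read_camera("top"))]
for x in v: # dial: skirt + bar approx as a cylinder silhouette
    b=box((-26,26),(-8,8),(223.5,249.5))
    sk=np.r_[ring(.03,.215),ring(.03,.2235)]
    c,f=fit([sk,b],[x],[*D(30,0,0)[:2],Q[2]+.66]); print("dial",inD(np.r_[c[:2],0])[:2],c[2]-Q[2],round(f,2))
to(D(30,0,300),Q[2]+.66+np.pi)
```

```text
23.775 [-261.7  -22.6  316.1] [-0.022  0.056  1.642 -0.012  1.442 -3.105]
cup_blue 834 [   1.  -100.6] 0.07
cup_blue 9104 [-83.9   2.1] 0.93
cup_yellow 733 [  1.9 102.2] 0.09
cup_yellow 490 [ -5.  100.6] 0.23
cup_green 788 [-0.5  0.4] 0.08
[[269.7, 153.1], [306.9, 164.5], [346.4, 176.6]] [[272.5, 192.0], [307.6, 203.8], [344.7, 216.2]]
dial [32.1 -2.2] 0.6873163821373451 0.17
dial [27.3 -1.9] 0.7238895472918796 0.15
t 24.38 pos [0.4008 0.064  0.3161] rpy [-3.14  -0.012 -1.628] shift cm (now axes) [-24.65 -15.77   1.35]
 rotvec [-0.002 -0.012 -0.013] shift cm (new axes) [-24.43 -16.1    1.61]
```

View pics/d.png

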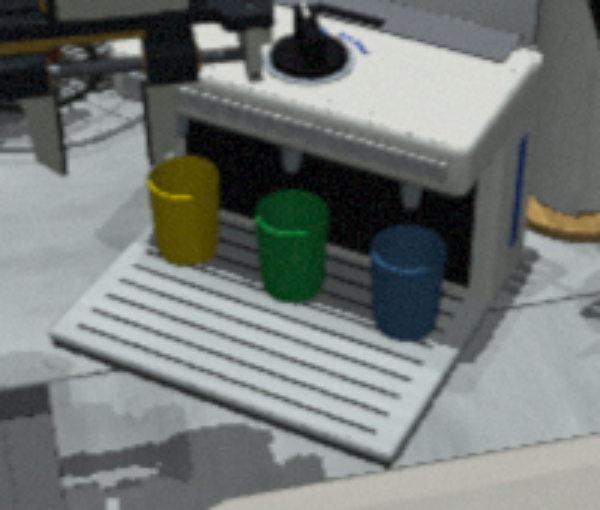

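All three beakers stand upright and in a row, within about 2 mm of the spouts. The predicted spout tips match the picture at (307,164) and (346,177). Next is the dial.

Call:
apply_moves --motion "50 -4.1 -2.7 0.2 0 0 0;50 -4.1 -2.7 0.2 0 0 0;50 -4.1 -2.7 0.2 0 0 0;50 -4.1 -2.7 0.2 0 0 0;50 -4.1 -2.7 0.2 0 0 0;50 -4 -2.6 0.2 0 0 0;50 0 0 0 0 0 0;50 0 0 0 0 0 0"

```text
time: 25.38
tool_pos: [0.5753, 0.299, 0.3011]
tool_rot: [-3.14, -0.013, -1.628]
contact_force: [-0.3, -0.6, -0.5]
opening: 0.046
grip_force: 0.0
```

Run:
```python
from h import *
s=robot.observe();print(s["time"],inD(s["tool_pos"]),s["qpos"].round(3))
to(D(30,-1,228),Q[2]+.66+np.pi)
p=robot.read_camera("wrist"); cv2.imwrite("pics/e.png",p["img"][:,:,::-1])
```

```text
25.375 [ 30.4  -3.5 301.1] [ 0.367  0.55   0.991 -0.012  1.605 -2.718]
t 25.38 pos [0.5753 0.299  0.3011] rpy [-3.14  -0.013 -1.628] shift cm (now axes) [-0.21  0.24  7.31]
 rotvec [-0.001 -0.013 -0.013] shift cm (new axes) [-0.12  0.23  7.31]
```

View pics/e.png

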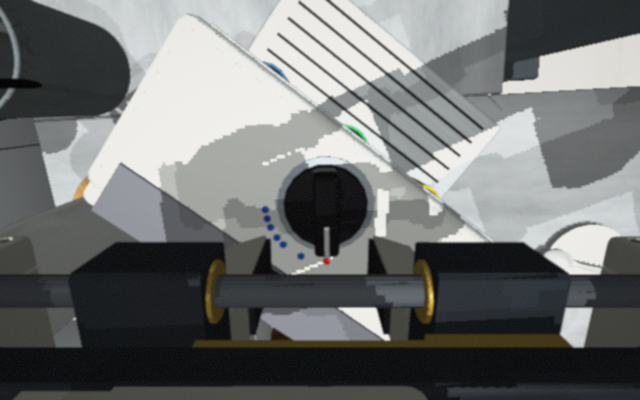

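The bar sits at about (327,210), upright in the picture and aligned with the fingers. I descend and grip.

Call:
apply_moves --motion "50 -0.1 0.2 1.8 0 -0.013 -0.013;50 0 0 1.8 0 0 0;50 0 0 1.9 0 0 0;50 0 0 1.8 0 0 0;50 0 0 0 0 0 0;0 0 0 0 0 0 0;0 0 0 0 0 0 0;0 0 0 0 0 0 0;0 0 0 0 0 0 0;0 0 0 0 0 0 0;0 0 0 0 0 0 0" --force 50

```text
time: 26.8
tool_pos: [0.5713, 0.3005, 0.2292]
tool_rot: [3.139, 0.0, -1.614]
contact_force: [-10.1, -1.7, 5.9]
opening: 0.0156
grip_force: 50.0
```

Run:
```python
from h import *
s=robot.observe();print(s["time"],inD(s["tool_pos"]),s["tool_rot"].round(3),s["qpos"].round(3),s["contact_force"].round(1),s["torque"].round(2),s["opening"],s["grip_force"])
```

```text
26.8 [ 28.9   0.5 229.2] [ 3.139  0.    -1.614] [ 3.650e-01  5.700e-01  1.149e+00  1.000e-03  1.425e+00 -2.734e+00] [-10.1  -1.7   5.9] [-0.07  1.71  0.04] 0.015619047933062192 50.00383257865906
```

Call:
apply_moves --motion "0 0 0.15 0 0 0 0;0 0 0 0 0 0 0.1;0 0 0 0 0 0 0.1;0 0 0 0 0 0 0.1;0 0 0 0 0 0 0.1;0 0 0 0 0 0 0.1;0 0 0 0 0 0 0.1;0 0 0 0 0 0 0.1;0 0 0 0 0 0 0.1;0 0 0 0 0 0 0.1;0 0 0 0 0 0 0.1;0 0 0 0 0 0 0.1;0 0 0 0 0 0 0.1;0 0 0 0 0 0 0.1;0 0 0 0 0 0 0;0 0 0 0 0 0 0" --force 60

```text
time: 28.8
tool_pos: [0.5744, 0.2979, 0.2293]
tool_rot: [-3.138, 0.006, -2.916]
contact_force: [5.3, -7.6, 2.6]
opening: 0.0156
grip_force: 60.0
```

Run:
```python
from h import *
s=robot.observe();print(s["time"],inD(s["tool_pos"]),s["tool_rot"].round(3),s["qpos"].round(3),s["contact_force"].round(1),s["torque"].round(2),s["opening"],s["grip_force"])
p=robot.read_camera("wrist"); cv2.imwrite("pics/f.png",p["img"][:,:,::-1])
```

```text
28.8 [ 29.   -3.6 229.3] [-3.138  0.006 -2.916] [ 0.362  0.568  1.151 -0.005  1.417 -1.433] [ 5.3 -7.6  2.6] [-1.27 -0.97  0.16] 0.01557858392328802 60.00639617443085
```

View pics/f.png

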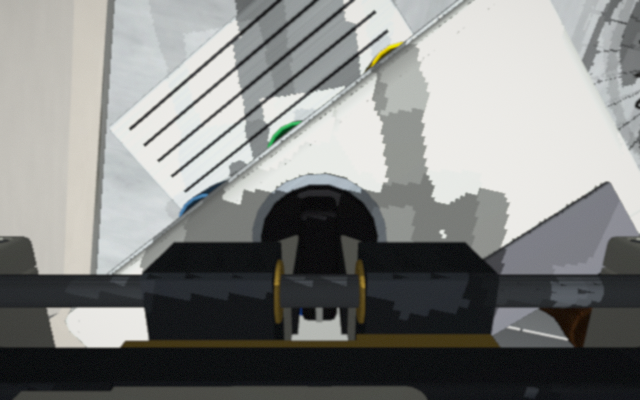

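Call:
apply_moves --motion "0 0 0 0 0 0 0.03;0 0 0 0 0 0 0;0 0 0 0 0 0 0"

```text
time: 29.22
tool_pos: [0.5744, 0.2978, 0.2293]
tool_rot: [-3.138, 0.006, -2.946]
contact_force: [5.3, -7.6, 1.5]
opening: 0.0156
grip_force: 60.0
```

Run:
```python
from h import *
s=robot.observe();print(s["tool_rot"].round(4),s["contact_force"].round(1),s["torque"].round(3))
```

```text
[-3.1377  0.0059 -2.9462] [ 5.3 -7.6  1.5] [-1.293 -0.975  0.165]
```

Call:
apply_moves --motion "0 0 0 0 0 0 0.025;0 0 0 0 0 0 0;0 0 0 0 0 0 0"

```text
time: 29.6
tool_pos: [0.5744, 0.2977, 0.2292]
tool_rot: [-3.138, 0.006, -2.971]
contact_force: [5.0, -7.9, 1.3]
opening: 0.0158
grip_force: 60.0
```

Run:
```python
from h import *
s=robot.observe();print(s["time"],s["tool_rot"].round(4),s["contact_force"].round(1),s["torque"].round(3))
p=robot.read_camera("top"); m=mask("dial",p); print(m.sum())
x=robot.read_camera("side"); a=p["img"][90:240,170:350,::-1]; b=x["img"][80:230,240:420,::-1]
cv2.imwrite("pics/g.png",cv2.resize(np.hstack([a,b]),(800,333),interpolation=cv2.INTER_CUBIC))
for n in CUPS:
    for q in (x,):
        mk=mask(n,q)
        if mk.sum()>60:
            c,f=fit(CUP,[(q,mk)],D(0,{"cup_blue":-100,"cup_yellow":100,"cup_green":0}[n],16)[:2],z=.016); print(n,mk.sum(),inD(np.r_[c,.016])[:2],round(f,2))
```

```text
29.6 [-3.1377  0.0059 -2.9712] [ 5.  -7.9  1.3] [-1.365 -0.988  0.203]
299
cup_blue 832 [   0.4 -101. ] 0.07
cup_yellow 746 [-1.8 97.5] 0.09
cup_green 750 [2.9 2.3] 0.12
```

View pics/g.png

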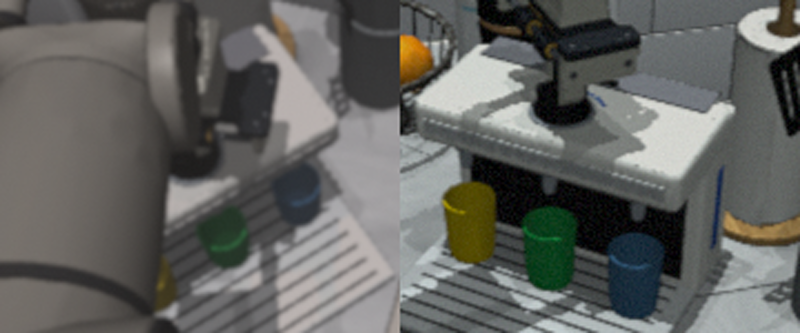

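The beakers are still in a row and upright. The dial has turned 1.357 rad, and its torque of 0.203 N m matches the 0.2 N m given for the third click. I hand the job in.

```bash
python3 -c "
from cell import robot
print(robot.hand_in())"
```

```text
the job is handed in; nothing more can be done
None
```

The job is handed in: the three beakers stand upright, each within about 3 mm of its spout's centre by the camera fits. The gripper holds the dial at the third click (turned about 1.36 rad), and the mug and lemon were not touched.

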